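# Press the blue enamel plaque flush into the setting jig

## Task

Put the blue enamel plaque, stone side up, into the square recess of the wooden setting jig and press it down fully home, so that the top of its silver base plate is flush with the top of the wood. Leave the green and the yellow plaque where they lie, and let go of the blue one.

Things in the scene. Friction and masses are not known exactly. Their poses are not given: they have to be found in the camera images.
- blue_plaque_mid (a point): Centre, half-way up, of the BLUE plaque: silver base plate 48 x 48 x 14 mm with a blue enamel block 28 x 28 x 18 mm on its middle and a flat red stone on top; 32 mm high, 120 g, lying stone up. This point is 16 mm above its underside, 2 mm above the plate's top. z up, x and y along the sides of plate and block. Grip the block from above: its sides span 14 to 32 mm above the underside.
- green_plaque_mid (a point): The same point and axes of a GREEN plaque of the same shape and size: a bystander, to be left where it lies.
- yellow_plaque_mid (a point): The same point and axes of a YELLOW plaque of the same shape and size (blue-green stone): a bystander, to be left where it lies.
- recess_mouth (a point): Centre of the square recess's mouth, at the top of the fixed wooden jig (150 x 130 mm in x, y, 30 high). z up, x, y along its sides. Recess 62 x 62 mm, 4 mm bevel. Its floor, a stiff dark-red bed, starts 6 to 8 mm below the mouth; pressed with 7 to 10 N it sinks, stays, and stops hard 14 mm below the mouth: there a plaque's plate is flush and its centre 2 mm above this point.
Mind the look-alikes: they are no part of the job. Leave any orange or purple look-alike of the part that bears recess_mouth alone.

How it is judged (in metres and radians):
At the end, for the whole second after the job is handed in: The blue plaque is in the recess, stone side up and level within 10 degrees, its centre within 14 mm of the recess centre, its base plate flush with the wood (at most 3 mm proud) (horizontal distance between blue_plaque_mid and recess_mouth below 0.014 m and z of blue_plaque_mid in the frame of recess_mouth below 0.005 m and angle between blue_plaque_mid's own z axis and vertical below 0.17 rad); the robot touches nothing.
It fails at once if the green plaque was moved more than 20 mm (distance of green_plaque_mid from where it was at the start of the episode above 0.02 m).
It fails at once if the yellow plaque was moved more than 20 mm (distance of yellow_plaque_mid from where it was at the start of the episode above 0.02 m).
It also fails if it takes over 34 s, if anything falls off the work surface, if the arm or the gripper's body presses on something with over 40 N, if the wrist force passes 120 N, or if a joint passes its speed limit or range.

## Robot

A 6-joint arm with a two-finger parallel gripper is mounted at the origin on the work surface. World frame = base frame: x ahead of the robot, y to its left, z up, the work surface at z = 0. Lengths are in mm, angles in rad, forces in N, time in s.
With the tool pointing down it reaches from about 275 to 1000 mm from the base axis. Payload 8.4 kg.
Tool frame: the origin (TCP) lies at the centre of the arm's flange, where the gripper is bolted on; the fingertips stand 173 mm ahead of it and the grasp point (between the pads) lies 155 mm ahead of it; z points along the fingers, y is the direction in which the jaws open and shut (so a half turn about z gives the same grasp; the last joint's range is limited). The gripper opens to 85 mm and grips with 20 to 120 N. Pads are 22 mm wide; open, the fingers measure 114 mm over their backs; the gripper's body (76 mm by 85 mm) begins 54 mm behind the grasp point. The pads swing forward as they close: fully open they stand 13 mm farther back than shut.
Start: joints at [-1.219, 0.353, 1.633, -0, 1.155, -0.002], TCP at [216.54, -586.293, 404.681] pointing down, gripper open.
Joint ranges: [-2.63, 2.63], [-0.92, 2.1], [0.06, 2.66], [-1.3, 4.44], [0, 2.69], [-3.02, 3.02]. Speed limits (rad/s): [2.22, 2.22, 2.79, 3.14, 3.14, 3.14].

## Interface

Orientations are given as [roll, pitch, yaw] about the fixed x, y, z axes, in that order (R = Rz(yaw) Ry(pitch) Rx(roll)).
In Python, from rig import sense, grab_frame, camera_model, sign_off gives the robot as it stands. The module is installed in compiled form; this text tells all that it offers.
- The arm moves only by the tool step_arm, never from a script. Its argument "commands" is a list of rows, each a list of 3 entries, a list of its own where there are three numbers: the shift along the tool's x, y, z in mm, then the turn about the tool's z in rad, then the opening, from 0 (shut) to 1 (fully open). A call has 1 to 20 rows; each row shifts and turns the pose as measured when the row begins, along the tool's axes as they then stand; what a row does not reach is not made up. A row lasts 1/8 s, in which the tool goes at most 62.5 mm and 10.7 degrees, less where a joint would pass 70% of its speed; a pose out of reach is approached as far as the arm can. A call with a gripper value outside its range is refused whole. The fingers move at their own pace and stop on an object; "force" is the grip in N (left out, the last holds). Time passes only in rows, so rows that do not move let the fingers close. It gives the time, the measured TCP pose, the force and the opening at its end, in the units of the state.
- sense(): the state, without advancing time (a new reading comes with each control period).
- grab_frame(name): name is "scene" or "top" or "wrist"; returns the picture (420x560x3 uint8, blue, green, red); there is no depth.
- camera_model(name): a dict with "fx", "fy", "cx", "cy" (pixels), "dist" ([k1, k2, p1, p2, k3] as OpenCV has them; the pictures are not rectified), "R" (3x3) and "t" (3): a world point X has camera coordinates R X + t. Camera axes: x right, y down, z forward; pixel columns grow to the right and rows downward; lengths in mm; the calibration is good to about 2 mm. A picture is of the moment at which its call begins: read the wrist's pose just before it. camera_model takes no time and is no camera call; for the wrist camera it gives the pose at the moment of the call.
- sign_off(): hands the job in, once; it reports no verdict.
The state is a dict: "clock": time; "qpos": joint angles; "qvel": joint speeds; "joint_efforts": joint torques, N m; "eef_pos": TCP position; "tcp_rot": TCP orientation; "contact_force": force on the tool from outside, world axes, zero at the start; "wrist_torque": the same for the moment, N m; "opening": opening from 0.0 (shut) to 1.0 (fully open).
Only numpy, scipy, OpenCV 4.12 (cv2) and the standard library are available. Lean on these libraries where they do the work, as an engineer would, in place of code of your own. Each camera call takes 0.05 s, during which the arm holds its last target. There are 200 camera calls.

## Working session

There is one attempt and no reset: what is moved stays moved. The work goes in short steps, Python scripts to look and compute and a tool call to move; the robot and the scene stay as the last step left them, time stands still between calls to the robot, and variables do not carry over. Pictures are saved under pics/ and viewed, about 8 in all and at most 12, crops included, and the job is handed in when it is done.

Besides the shell and the picture viewer there is one more tool, called after "Call:" as name(argument=value, ...) on one line, values as JSON. step_arm: Moves the arm, as the interface text tells. Its arguments: {"type":"object","properties":{"commands":{"type":"array","items":{"type":"array"}},"force":{"type":"number"}},"required":["commands"]}

```bash
mkdir -p pics; python3 - <<'E'
from rig import *
import cv2,numpy as np
s=sense();print({k:np.round(v,3).tolist() for k,v in s.items()})
a=grab_frame("scene");b=grab_frame("top");
cv2.imwrite("pics/scene.png",a);cv2.imwrite("pics/top.png",b)
for n in("scene","top","wrist"):
    c=camera_model(n);print(n,c["fx"],c["cx"],c["cy"],c["dist"],np.round(c["R"],3).tolist(),np.round(c["t"],1))
E
```

```text
{'clock': 0.0, 'qpos': [-1.219, 0.354, 1.634, 0.0, 1.155, -0.002], 'qvel': [0.002, -0.0, 0.001, 0.001, 0.002, -0.0], 'joint_efforts': [0.001, -60.524, -34.208, -0.0, 0.01, 0.0], 'eef_pos': [216.465, -586.057, 403.958], 'tcp_rot': [-3.14, -0.0, 0.354], 'contact_force': [-1.423, 0.273, -0.186], 'wrist_torque': [0.062, -0.043, -0.015], 'opening': 1.0}
scene 510.1317988590003 286.5980064982942 205.9725525701833 [0.05251129 0.         0.         0.         0.        ] [[-0.797, 0.603, 0.019], [0.314, 0.441, -0.84], [-0.515, -0.664, -0.542]] [ 434.9  -67.7 1206.3]
top 405.7884461867768 282.5587815973911 205.42950914224235 [0.0302663 0.        0.        0.        0.       ] [[0.021, -1.0, -0.018], [-0.995, -0.019, -0.103], [0.102, 0.02, -0.995]] [-67.  465.3 902.5]
wrist 359.8706275792843 275.73043937230415 215.54443730372867 [-0.03060544  0.          0.          0.          0.        ] [[0.348, -0.938, -0.001], [-0.892, -0.331, 0.309], [-0.29, -0.106, -0.951]] [-625.4  -40.3  380.2]
```

View pics/scene.png

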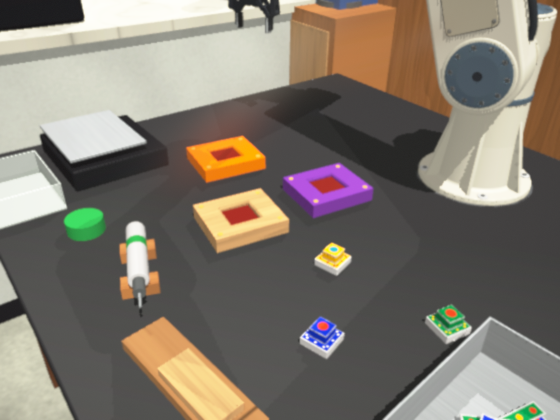

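View pics/top.png

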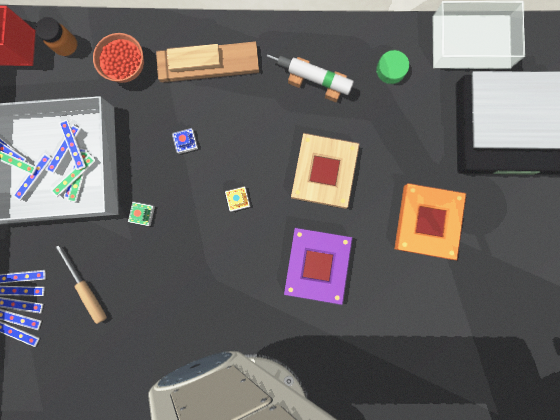

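The scene view shows the blue plaque at (322,336), green at (449,322) and yellow at (333,258). The wooden jig is at (240,218), with the orange (226,157) and purple (328,187) look-alikes. In the top view blue is at (185,140), green (141,213), yellow (236,198), wood (325,171), orange (430,221) and purple (318,266). My choice is the blue plaque and the plain wooden jig. Next is a close crop to check that.

```bash
python3 - <<'E'
import cv2,numpy as np
a=cv2.imread("pics/scene.png");b=cv2.imread("pics/top.png")
def c(i,x,y,w,h,s): return cv2.resize(i[y:y+h,x:x+w],None,fx=s,fy=s,interpolation=cv2.INTER_CUBIC)
# crops: scene blue (295,310) x6; top blue (165,120) x6 ; scene jig (185,180) x3.5; top jig (285,125)
r1=np.hstack([c(a,295,310,60,50,6),c(b,160,120,60,50,6)])
r2=np.hstack([c(a,185,180,120,75,3),c(b,280,125,120,95,3)[:225]])
cv2.imwrite("pics/crop.png",np.vstack([r1,r2]))
E
```

```text
(no output)
```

View pics/crop.png

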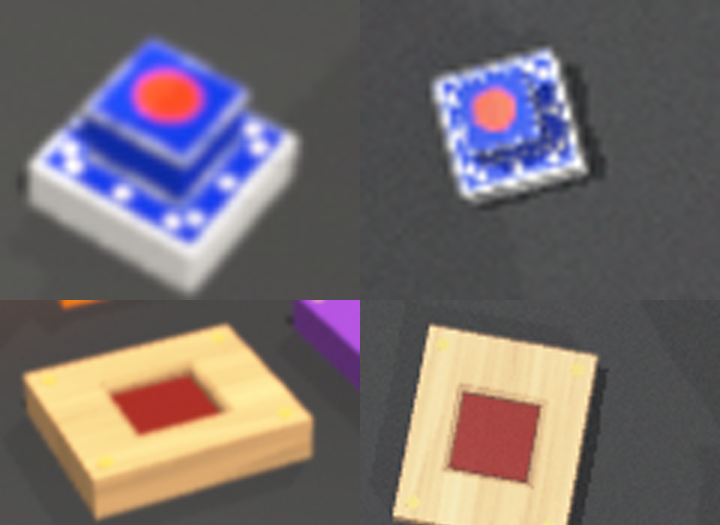

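The crop confirms the choice. Blue block with a red stone: scene (323,326), top (182,138). Plain wood jig with a dark-red floor; its top corners are visible in both views. Now triangulating.

```bash
cat > h.py <<'E'
from rig import *
import cv2,numpy as np
def norm(c,p):
    K=np.array([[c["fx"],0,c["cx"]],[0,c["fy"],c["cy"]],[0,0,1.]])
    return cv2.undistortPoints(np.array(p,float).reshape(-1,1,2),K,np.array(c["dist"],float)).reshape(-1,2)
def P(c): return np.hstack([np.array(c["R"]),np.array(c["t"]).reshape(3,1)])
def tri(c1,p1,c2,p2):
    X=cv2.triangulatePoints(P(c1),P(c2),norm(c1,p1).T,norm(c2,p2).T);return (X[:3]/X[3]).T
def plane(c,p,z):
    n=norm(c,p);R=np.array(c["R"]);o=-R.T@np.array(c["t"]);d=np.c_[n,np.ones(len(n))]@R
    return o+d*((z-o[2])/d[:,2])[:,None]
def proj(c,X):
    K=np.array([[c["fx"],0,c["cx"]],[0,c["fy"],c["cy"]],[0,0,1.]])
    return cv2.projectPoints(np.array(X,float),cv2.Rodrigues(np.array(c["R"]))[0],np.array(c["t"],float),K,np.array(c["dist"],float))[0].reshape(-1,2)
E
python3 - <<'E'
from h import *
np.set_printoptions(precision=1,suppress=True)
s=camera_model("scene");t=camera_model("top")
print("stone",tri(s,[[323,326]],t,[[182.3,138.3]]))
q=np.array([[97,478],[312,418],[228,325],[25,375]]);js=np.c_[185+q[:,0]/3,180+(q[:,1]-300)/3]
jt=[[303.7,133.8],[292,199],[347.3,209],[359,143.4]]
X=tri(s,js,t,jt);print(X,X.mean(0))
print("plane", plane(s,js,30).mean(0),plane(t,jt,30).mean(0)); d=plane(t,jt,30);e=d[0]-d[1];print("yaw jig",np.arctan2(e[1],e[0]),np.linalg.norm(e))
f=np.array([[154,40],[248,96],[184,160],[90,102]])/6+[295,310];d=plane(s,f,32);print(d,d.mean(0))
for i in range(4):
    e=d[i]-d[i-1];print(np.linalg.norm(e),np.arctan2(e[1],e[0])%(np.pi/2))
# wrist camera offset in tool frame
c=camera_model("wrist");S=sense();from scipy.spatial.transform import Rotation as Ro
R=Ro.from_euler("xyz",S["tcp_rot"]).as_matrix();print("tool axes",R,"cam in tool",R.T@(-np.array(c["R"]).T@c["t"]-S["eef_pos"]),"cam z in tool",R.T@np.array(c["R"])[2])
E
```

```text
stone [[615.3 177.5  32.6]]
[[ 630.8 -101.5   30.2]
 [ 481.1  -78.6   27.1]
 [ 460.6 -203.8   29.5]
 [ 610.5 -228.5   30.6]] [ 545.7 -153.1   29.3]
plane [ 545.8 -151.4   30. ] [ 546.5 -153.7   30. ]
yaw jig -0.15731602212808 153.55251841875747
[[604.3 161.6  32. ]
 [597.8 189.7  32. ]
 [624.1 196.1  32. ]
 [630.5 168.4  32. ]] [614.2 178.9  32. ]
27.137120727591096 0.25067139589190646
28.76037446862747 0.22621198430628353
27.103082978606036 0.2395011284776309
28.456862906850592 0.22720695619279985
tool axes [[ 0.9  0.3 -0. ]
 [ 0.3 -0.9  0. ]
 [-0.  -0.  -1. ]] cam in tool [79.9  1.1 30.9] cam z in tool [-0.3  0.   1. ]
```

Call:
step_arm(commands=[[[0,0,0],0.119,1],[[38,-43,3],0,1],[[38,-43,3],0,1],[[38,-43,3],0,1],[[38,-43,3],0,1],[[38,-43,3],0,1],[[38,-43,3],0,1],[[38,-43,3],0,1],[[38,-43,3],0,1],[[38,-43,3],0,1],[[38,-43,3],0,1],[[38,-43,3],0,1],[[38,-43,3],0,1],[[38,-43,3],0,1],[[38,-43,3],0,1],[[34,-43,3],0,1]])

```text
clock: 2.1
eef_pos: [630.5, 192.6, 355.4]
tcp_rot: [-3.14, 0.001, 0.225]
contact_force: [0.7, -1.0, 1.4]
opening: 0.999
```

```bash
python3 - <<'E'
from h import *
np.set_printoptions(precision=2,suppress=True)
S=sense();c=camera_model("wrist");a=grab_frame("wrist");print(S["eef_pos"],S["tcp_rot"],np.abs(S["qvel"]).max())
cv2.imwrite("pics/w1.png",a)
np.savez("w1.npz",**{k:np.array(v) for k,v in c.items()})
hsv=cv2.cvtColor(a,cv2.COLOR_BGR2HSV)
m=((hsv[...,0]<12)|(hsv[...,0]>170))&(hsv[...,1]>120)&(hsv[...,2]>100)
n,l,st,ce=cv2.connectedComponentsWithStats(m.astype(np.uint8))
for i in range(1,n):
    if st[i,4]>30: print(st[i,4],ce[i],plane(c,[ce[i]],32.5))
print("exp",proj(c,[[615,178,32]]))
E
```

```text
[630.45 192.55 355.41] [-3.14  0.    0.22] 0.6577398020265268
191 [135.09   1.62] [[751.83 324.38  32.5 ]]
40 [ 27.65 200.  ] [[581.75 398.32  32.5 ]]
248 [289.54 217.46] [[616.77 176.59  32.5 ]]
56 [ 38.84 216.91] [[568.42 388.36  32.5 ]]
52 [ 14.62 224.42] [[556.43 409.53  32.5 ]]
48 [  3.5 244. ] [[535.04 419.6   32.5 ]]
41 [  8.41 284.83] [[493.85 415.59  32.5 ]]
113 [555.58 353.42] [[ 537.23 -117.17   32.5 ]]
56 [160.39 361.95] [[440.85 265.87  32.5 ]]
exp [[287.43 218.83]]
```

View pics/w1.png

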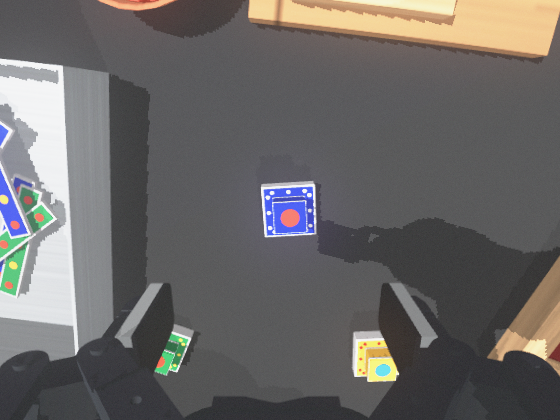

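The wrist view shows the blue plaque at (289,217), well centred and nearly square to the jaws. Green (175,350) and yellow (378,360) are clear of the fingers. The stone comes out at (616,177), which agrees with the first triangulation.

Call:
step_arm(commands=[[[-17.5,12,0],-0.02,1],[[0,0,40],0,1],[[0,0,40],0,1],[[0,0,30],0,1],[[0,0,0],0,1],[[0,0,0],0,1]])

```text
clock: 2.9
eef_pos: [614.9, 179.6, 242.6]
tcp_rot: [-3.138, 0.001, 0.249]
contact_force: [0.5, 0.6, 0.0]
opening: 0.998
```

```bash
python3 - <<'E'
from h import *
np.set_printoptions(precision=2,suppress=True)
S=sense();c=camera_model("wrist");a=grab_frame("wrist");print(S["eef_pos"],S["tcp_rot"],np.abs(S["qvel"]).max())
cv2.imwrite("pics/w2.png",a)
hsv=cv2.cvtColor(a,cv2.COLOR_BGR2HSV)
m=((hsv[...,0]<12)|(hsv[...,0]>170))&(hsv[...,1]>120)&(hsv[...,2]>100)
n,l,st,ce=cv2.connectedComponentsWithStats(m.astype(np.uint8))
c0=dict(np.load("w1.npz"))
for i in range(1,n):
    if st[i,4]>200: print(st[i,4],ce[i],plane(c,[ce[i]],32.5),tri(c0,[[289.5,217.5]],c,[ce[i]]))
E
```

```text
[614.85 179.65 242.56] [-3.14  0.    0.25] 0.015307342970692207
```

View pics/w2.png

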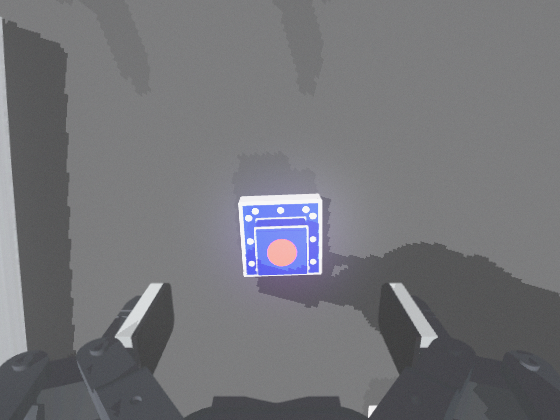

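The plaque sits between the open jaws, stone at (282,253), turned about 0.04 rad relative to the tool.

```bash
python3 - <<'E'
from h import *
c=camera_model("wrist");c0=dict(np.load("w1.npz"));S=sense()
X=plane(c,[[282,253]],32.5)[0];print(X,tri(c0,[[289.5,217.5]],c,[[282,253]]))
y=S["tcp_rot"][2];d=X-S["eef_pos"];print("tool dx,dy",d[0]*np.cos(y)+d[1]*np.sin(y),d[0]*np.sin(y)-d[1]*np.cos(y))
E
```

```text
[616.01639053 176.04151008  32.5       ] [[618.86832242 177.12685908  39.22612944]]
tool dx,dy 0.3030636620623195 3.8046357175859273
```

Call:
step_arm(commands=[[[0,3.5,10],-0.03,1],[[0,0,20],0,1],[[0,0,15],0,1],[[0,0,5],0,1],[[0,0,0],0,1]])

```text
clock: 3.58
eef_pos: [616.2, 176.1, 190.9]
tcp_rot: [-3.138, -0.002, 0.282]
contact_force: [-0.2, 0.0, 0.9]
opening: 1.002
```

Call:
step_arm(commands=[[[0,0,0],0,0],[[0,0,0],0,0],[[0,0,0],0,0],[[0,0,0],0,0],[[0,0,0],0,0],[[0,0,0],0,0],[[0,0,0],0,0],[[0,0,0],0,0]], force=50)

```text
clock: 4.58
eef_pos: [616.6, 176.4, 192.1]
tcp_rot: [-3.138, -0.004, 0.282]
contact_force: [-0.6, -0.6, 0.2]
opening: 0.311
```

Call:
step_arm(commands=[[[0,0,-40],0,0],[[0,0,-45],0,0],[[0,0,-30],0.15,0],[[0,0,0],0.15,0],[[0,0,0],0.14,0],[[-2.5,42,0],0,0],[[-2.5,42,0],0,0],[[-2.5,42,0],0,0],[[-2.5,42,0],0,0],[[-2.5,42,0],0,0],[[-2.5,42,0],0,0],[[-2.5,42,0],0,0],[[-0.5,36,0],0,0],[[0,0,0],0,0],[[0,0,0],0,0]])

```text
clock: 6.45
eef_pos: [539.1, -154.9, 309.0]
tcp_rot: [-3.137, -0.003, -0.172]
contact_force: [0.8, 0.3, -2.1]
opening: 0.313
```

```bash
python3 - <<'E'
from h import *
S=sense();c=camera_model("wrist");a=grab_frame("wrist");print(S["eef_pos"],S["tcp_rot"],S["opening"])
cv2.imwrite("pics/w3.png",a)
np.savez("w3.npz",**{k:np.array(v) for k,v in c.items()})
E
```

```text
[ 539.1379959  -154.92828077  308.98181112] [-3.13664560e+00 -2.99933708e-03 -1.72217922e-01] 0.31302590793258195
```

View pics/w3.png

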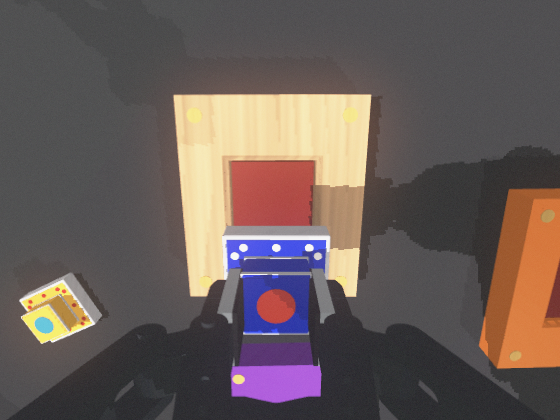

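```bash
python3 - <<'E'
from h import *
np.set_printoptions(precision=1,suppress=True)
c=dict(np.load("w3.npz"));S=sense();p=S["eef_pos"];y=S["tcp_rot"][2]
d=plane(c,[[175,95],[370,95],[357,296],[188,296],[223,156],[323,156]],30.)
R=np.array([[np.cos(y),np.sin(y)],[np.sin(y),-np.cos(y)]])
print(d[:4].mean(0),"rel tool",(d[:,:2]-p[:2])@R.T, "centre",(d[:4].mean(0)[:2]-p[:2])@R.T)
st=plane(c,[[276,306]],p[2]-192+32.5)[0];print("stone rel",R@(st[:2]-p[:2]))
E
```

```text
[ 548.6 -153.4   30. ] rel tool [[ 83.8 -66.9]
 [ 83.9  61.4]
 [-65.4  63.1]
 [-66.  -69.4]
 [ 43.6 -36.9]
 [ 43.7  32. ]] centre [ 9.1 -2.9]
stone rel [0.  0.3]
```

The wrist view shows the blue plaque held square, stone at (276,306), with the wooden recess below at columns 223–323. It needs about +8 mm in x and −2.5 mm in y.

Call:
step_arm(commands=[[[8,-2.5,0],0,0],[[0,0,30],0,0],[[0,0,30],0,0],[[0,0,10],0,0],[[0,0,0],0,0],[[0,0,0],0,0]])

```text
clock: 7.25
eef_pos: [552.5, -149.1, 239.3]
tcp_rot: [-3.137, -0.008, -0.166]
contact_force: [-0.8, -1.0, -0.3]
opening: 0.315
```

Call:
step_arm(commands=[[[-4,5,0],0,0],[[0,0,0],0,0],[[0,0,0],0,0]])

```text
clock: 7.62
eef_pos: [548.0, -154.0, 241.4]
tcp_rot: [-3.137, -0.011, -0.166]
contact_force: [0.0, -0.4, -1.3]
opening: 0.312
```

```bash
python3 - <<'E'
from h import *
S=sense();print(S["eef_pos"],S["contact_force"]);c=camera_model("wrist");a=grab_frame("wrist")
np.savez("w4.npz",**{k:np.array(v) for k,v in c.items()})
cv2.imwrite("pics/w4.png",a)
E
```

```text
[ 547.9961376  -153.97010413  241.35655209] [ 0.04683667 -0.41600864 -1.32411842]
```

View pics/w4.png

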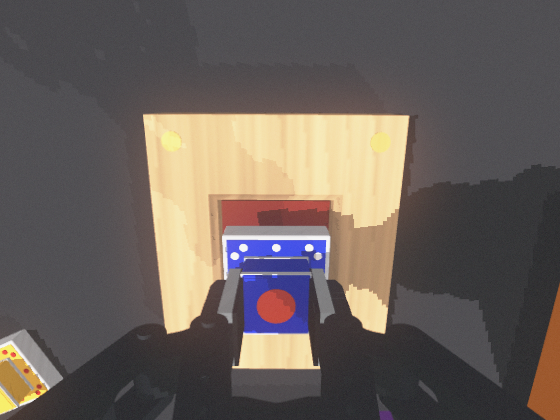

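```bash
python3 - <<'E'
from h import *
c=dict(np.load("w4.npz"));S=sense();p=S["eef_pos"];y=S["tcp_rot"][2]
d=plane(c,[[210,194],[342,194],[144,115],[409,115]],30.)
R=np.array([[np.cos(y),np.sin(y)],[np.sin(y),-np.cos(y)]]);print((d[:,:2]-p[:2])@R.T)
E
```

```text
[[ 35.59224637 -34.39197212]
 [ 35.77548248  34.10786099]
 [ 75.34817133 -64.77980408]
 [ 75.53806874  64.68428256]]
```

Centred to within 1 mm: the mouth is at columns 210–342 and the plaque at 223–329. Now lowering.

Call:
step_arm(commands=[[[0,0,10],0,0],[[0,0,10],0,0],[[0,0,4],0,0],[[0,0,3],0,0],[[0,0,0],0,0]], force=70)

```text
clock: 8.3
eef_pos: [548.4, -153.9, 212.3]
tcp_rot: [-3.137, -0.01, -0.166]
contact_force: [-1.4, 0.4, -0.6]
opening: 0.304
```

Call:
step_arm(commands=[[[0,0,2],0,0],[[0,0,2],0,0]])

```text
clock: 8.55
eef_pos: [548.5, -153.9, 208.9]
tcp_rot: [-3.137, -0.01, -0.166]
contact_force: [-2.1, 1.0, 5.5]
opening: 0.299
```

Call:
step_arm(commands=[[[0,0,2],0,0],[[0,0,2],0,0]])

```text
clock: 8.8
eef_pos: [548.7, -153.9, 207.9]
tcp_rot: [-3.137, -0.01, -0.166]
contact_force: [-10.7, 3.2, 35.1]
opening: 0.301
```

35 N with no further travel suggests the hard stop. I'll relax, release, back off and look.

Call:
step_arm(commands=[[[0,0,-1],0,0],[[0,0,0],0,0.7],[[0,0,0],0,0.7],[[0,0,0],0,0.7],[[0,0,0],0,0.7],[[0,0,-30],0,0.7],[[0,0,-40],0,0.7],[[0,0,-40],0,0.7],[[0,0,0],0,0.7],[[0,0,0],0,0.7]])

```text
clock: 10.05
eef_pos: [547.0, -154.1, 320.5]
tcp_rot: [-3.137, -0.009, -0.166]
contact_force: [0.4, 0.8, 0.1]
opening: 0.702
```

```bash
python3 - <<'E'
from h import *
S=sense();print(S["eef_pos"],S["tcp_rot"],S["contact_force"]);c=camera_model("wrist");a=grab_frame("wrist")
b=grab_frame("scene");t=grab_frame("top")
np.savez("w5.npz",**{k:np.array(v) for k,v in c.items()})
cv2.imwrite("pics/w5full.png",a);cv2.imwrite("pics/s5.png",b);cv2.imwrite("pics/t5.png",t)
f=lambda i,x,y,w,h,s:cv2.resize(i[y:y+h,x:x+w],None,fx=s,fy=s,interpolation=cv2.INTER_CUBIC)
cv2.imwrite("pics/c5.png",np.vstack([np.hstack([f(b,185,165,120,90,3.3),f(t,280,120,120,90,3.3)]),f(a,140,150,264,100,3)[:300,:792]]))
E
```

```text
[ 547.04365222 -154.09380567  320.49957014] [-3.13681448 -0.00852456 -0.16576418] [0.40499553 0.7513164  0.0974566 ]
```

View pics/c5.png

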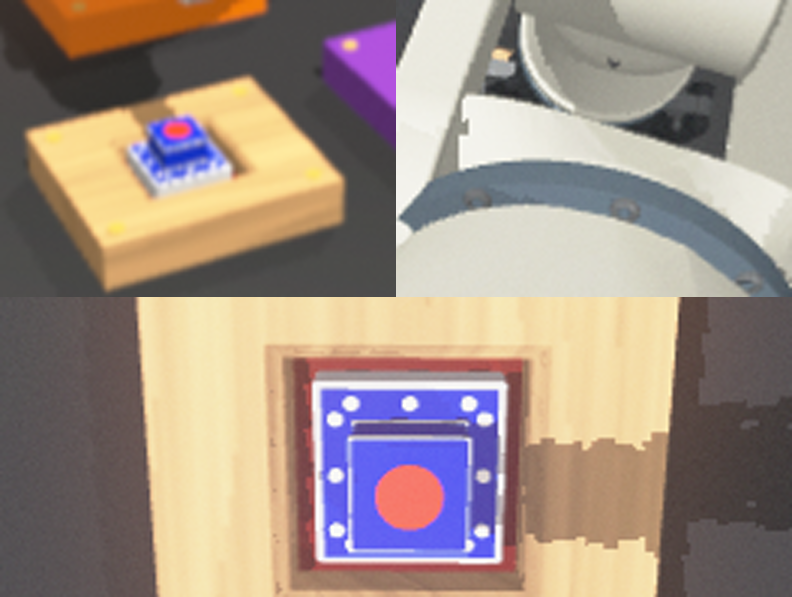

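View pics/w5full.png

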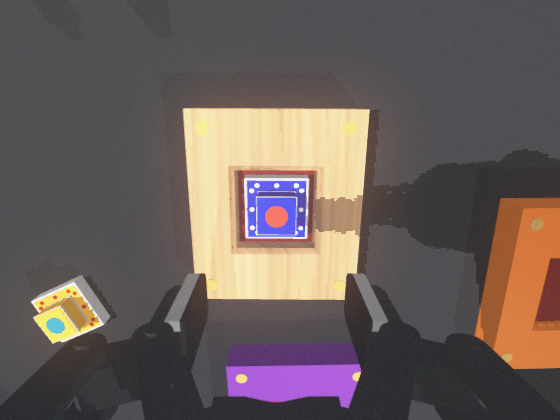

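The views show the plaque in the wooden recess, level, stone at wrist (276,217) and with a dark-red margin all round. Now I'll measure how high it sits.

```bash
python3 - <<'E'
from h import *
np.set_printoptions(precision=1,suppress=True)
c=dict(np.load("w5.npz"));s=camera_model("scene");S=sense();p=S["eef_pos"];y=S["tcp_rot"][2]
def red(f,x,y,w,h):
    i=cv2.imread(f)[y:y+h,x:x+w];q=cv2.cvtColor(i,cv2.COLOR_BGR2HSV)
    m=((q[...,0]<12)|(q[...,0]>170))&(q[...,1]>100)&(q[...,2]>170)
    v,u=np.nonzero(m);return [u.mean()+x,v.mean()+y],len(u)
a,na=red("pics/w5full.png",262,202,30,30);b,nb=red("pics/s5.png",230,198,18,14);print(a,na,b,nb)
X=tri(s,[b],c,[a]);print("tri",X)
R=np.array([[np.cos(y),np.sin(y)],[np.sin(y),-np.cos(y)]])
for z in(48,54):
    w=plane(c,[a],z);print(z,w,"rel",R@(w[0,:2]-p[:2]),plane(s,[b],z))
m=plane(c,[[230,166],[322,166],[316,253],[233,253],[185,109],[369,109],[191,299],[358,299]],30);print("mouth",m[:4].mean(0),"jig",m[4:].mean(0))
# predicted scene stone if at jig centre measured from scene corners
E
```

```text
[np.float64(275.9501385041551), np.float64(216.26869806094183)] 361 [np.float64(238.1875), np.float64(204.0)] 16
tri [[ 550.  -154.    48.5]]
48 [[ 550.7 -154.2   48. ]] rel [ 3.6 -0.5] [[ 548.6 -154.7   48. ]]
54 [[ 552.6 -154.6   54. ]] rel [ 5.5 -0.5] [[ 553.5 -146.6   54. ]]
mouth [ 549.2 -153.3   30. ] jig [ 548.6 -153.5   30. ]
```

The triangulated stone top is at z = 48.5 mm; 48 mm would be flush. I'll confirm with a short press of the shut fingertips on the stone.

Call:
step_arm(commands=[[[3.5,-0.5,0],0,0],[[0,0,0],0,0],[[0,0,20],0,0],[[0,0,20],0,0],[[0,0,20],0,0],[[0,0,20],0,0],[[0,0,0],0,0],[[0,0,4],0,0],[[0,0,4],0,0],[[0,0,0],0,0]])

```text
clock: 11.45
eef_pos: [551.9, -153.8, 228.0]
tcp_rot: [-3.136, -0.005, -0.166]
contact_force: [0.9, -0.6, -0.2]
opening: 0.002
```

No contact yet at TCP 228, so the stone stands lower than 55 mm and the bed has already sunk. I'll continue slowly.

Call:
step_arm(commands=[[[0,0,3],0,0],[[0,0,2],0,0],[[0,0,1.5],0,0],[[0,0,1.5],0,0]])

```text
clock: 11.95
eef_pos: [552.5, -154.0, 221.2]
tcp_rot: [-3.137, -0.007, -0.166]
contact_force: [-5.3, 0.5, 24.2]
opening: 0.0
```

24 N at TCP 221.2 puts the stone top at 48.2 mm, so the plaque is at the hard stop. Retracting.

Call:
step_arm(commands=[[[0,0,-20],0,0],[[0,0,-40],0,0],[[0,0,-40],0,0],[[0,0,-20],0,0],[[0,0,0],0,0],[[0,0,0],0,0]])

```text
clock: 12.7
eef_pos: [551.0, -154.3, 343.4]
tcp_rot: [-3.136, -0.005, -0.166]
contact_force: [-1.1, -0.2, -0.3]
opening: -0.003
```

```bash
python3 - <<'E'
from h import *
S=sense();c=camera_model("wrist");a=grab_frame("wrist");print(S["eef_pos"],S["contact_force"],np.abs(S["qvel"]).max())
cv2.imwrite("pics/w6.png",a)
E
```

```text
[ 551.04201182 -154.28365742  343.37500342] [-1.05354975 -0.16482949 -0.30199646] 0.0025691910881043972
```

View pics/w6.png

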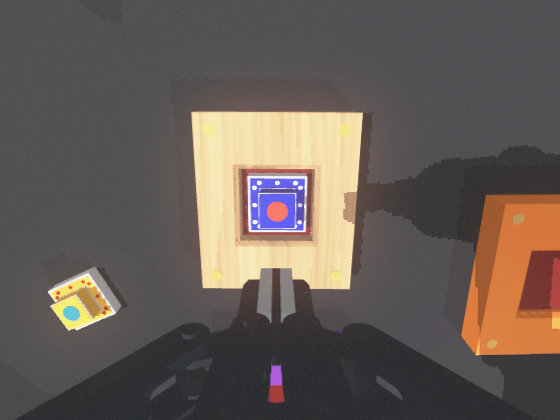

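The plaque sits in the recess with the stone at (277,211), level, and the gripper is clear of it.

```bash
python3 -c "
from rig import *
print(sign_off())"
```

```text
the job is handed in; nothing more can be done
None
```

The blue plaque is in the recess of the wooden jig, stone side up and pressed down to the hard stop. I let go of it and handed the job in at about 13 s on the robot's clock; no verdict was reported.

- **Height:** two camera views put the stone top at 48.5 mm. A second press with the shut fingertips met 24 N with the stone top at about 48.2 mm. Flush is 48 mm, so the two agree.
- **Centring and level:** the plaque is about 1–2 mm from the recess centre, with a margin showing on all four sides. It looks level in the pictures; I did not measure its tilt.
- **Forces:** the highest reading was 35 N, while pressing the plaque down in the grip.
- **Bystanders and clearance:** I never touched the green or yellow plaque or the orange and purple jigs. The last wrist picture shows yellow in place; green was outside that view. The tool finished about 120 mm above the plaque, with no contact.
- **Disagreements:** moves made without a settling row landed up to about 15 mm off. I corrected these from close views before gripping and placing. A height from two wrist pictures, the first taken while the arm was still moving, gave 39 mm for the stone before the grasp. I discarded it for the two-camera value of 32.6 mm.

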